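# Touch-latch dry cabinet: spring the door of the white-capped jar and swing it open

## Task

Get the dry cabinet ready for taking out the white-capped jar: gently press the push plate of the door in front of that jar until its catch lets go, take the hand away so that the door springs ajar by itself, then reach behind its free edge with a fingertip and push the door open, at least square to the cabinet front. Only touch and push: do not pinch the door or pick anything up, leave the other door shut, and do not disturb the jars, the note book, the pen or the timer.

Things in the scene. Friction and masses are not known exactly. Their poses are not given: they have to be found in the camera images.
- dry_cabinet: bench-top dry cabinet, fixed: clear acrylic box, bright aluminium edges, 300 wide (y) x 160 deep (x) x 200 mm high; two compartments side by side, wall between at y = 0; small dial on the rear of its roof, 9 mm high. Origin: centre of its underside; x from front to back, y to its left seen from the robot. Front at x = -80 mm, shut doors' outer faces at x = -98 mm.
- white_jar: sample jar with a WHITE ribbed screw cap, 48 dia. x 82 mm, standing in one of the two compartments (which one changes). Origin: centre of its underside.
- black_jar: sample jar with a BLACK screw cap, 42 dia. x 64 mm, standing in the other compartment. Origin: centre of its underside.
- log_book: spiral note book lying on the worktop in front of the cabinet, 210 x 152 x 14 mm, loose; the doors pass 8 mm above it. Origin: centre of its underside. Bystander.
- pen: black pen, 145 mm long, 12 thick, lying on the note book, loose. Bystander.
- timer: white bench timer, 64 wide x 24 x 58 mm high, standing beside the cabinet, loose. Origin: centre of its underside. Bystander.
- left_door (a joint): hinge of the left-hand (+y) door, rad: 0 shut, grows as it opens towards the robot, to 1.92; pressed in it stops at -0.05. Upright axis. Clear pane in a white frame, no handle, 144 mm from axis to free edge, 10 thick, 22 to 196 mm above the worktop; its back is 8 mm clear of the cabinet's front. Stiff hinge (0.03 N m): the door stays where it is left.
- left_catch (a joint): catch plunger (9 mm dia., 178 mm above the worktop, 85 mm from the hinge axis) behind the left-hand (+y) door, m: 0 held in, 0.04 out. Pressing the door to -0.04 rad (5 mm and 2 to 3 N at the push plate; firm stop just behind) and letting go frees it: in half a second it drives the door ajar to 0.45 rad (free edge 60 mm out). Pushing the door home to its stop again re-latches it.
- left_push (a point): middle of the grey push plate with its round black dot (34 wide x 40 mm high, flat) on the outer face of the left-hand (+y) door, in the upper corner by its free edge: 20 mm from that edge, 26 mm below the door's top edge, 124 mm from the hinge axis. Turns with the door; x points from its front to its back, square to the pane.
- left_edge (a point): top end of the left-hand (+y) door's free edge, mid-thickness, 196 mm above the worktop. With both doors shut the free edges are 3 mm apart, at the cabinet's middle. Turns with the door.
- left_hinge (a point): point on the left-hand (+y) door's upright hinge axis, at the door's mid-thickness, at the height of its top edge (196 mm above the worktop), at the cabinet's +y edge. Fixed to the cabinet, with the cabinet's axes.
- left_face: outer 5 mm of the left-hand (+y) door (the side towards the robot when shut). Origin: on the hinge axis, at the door's lower edge.
- left_inner: inner 5 mm of the left-hand (+y) door (the side towards the jars when shut). Origin: on the hinge axis, at the door's lower edge.
- right_door (a joint): hinge of the right-hand (-y) door, rad: 0 shut, grows as it opens towards the robot, to 1.92; pressed in it stops at -0.05. Upright axis. Clear pane in a white frame, no handle, 144 mm from axis to free edge, 10 thick, 22 to 196 mm above the worktop; its back is 8 mm clear of the cabinet's front. Stiff hinge (0.03 N m): the door stays where it is left.
- right_catch (a joint): catch plunger (9 mm dia., 178 mm above the worktop, 85 mm from the hinge axis) behind the right-hand (-y) door, m: 0 held in, 0.04 out. Pressing the door to -0.04 rad (5 mm and 2 to 3 N at the push plate; firm stop just behind) and letting go frees it: in half a second it drives the door ajar to 0.45 rad (free edge 60 mm out). Pushing the door home to its stop again re-latches it.
- right_push (a point): middle of the grey push plate with its round black dot (34 wide x 40 mm high, flat) on the outer face of the right-hand (-y) door, in the upper corner by its free edge: 20 mm from that edge, 26 mm below the door's top edge, 124 mm from the hinge axis. Turns with the door; x points from its front to its back, square to the pane.
- right_edge (a point): top end of the right-hand (-y) door's free edge, mid-thickness, 196 mm above the worktop. With both doors shut the free edges are 3 mm apart, at the cabinet's middle. Turns with the door.
- right_hinge (a point): point on the right-hand (-y) door's upright hinge axis, at the door's mid-thickness, at the height of its top edge (196 mm above the worktop), at the cabinet's -y edge. Fixed to the cabinet, with the cabinet's axes.
- right_face: outer 5 mm of the right-hand (-y) door (the side towards the robot when shut). Origin: on the hinge axis, at the door's lower edge.
- right_inner: inner 5 mm of the right-hand (-y) door (the side towards the jars when shut). Origin: on the hinge axis, at the door's lower edge.

How it is judged:
By the outcome, as a careful person would: the job done as asked, in the order asked, and still so for the second after the job is handed in, with the robot touching nothing.
It also fails if it takes over 51 s, if anything falls off the work surface, if the arm or the gripper's body presses on something with over 40 N, if the wrist force passes 120 N, or if a joint passes its speed limit or range.

## Robot

A 6-joint arm with a two-finger parallel gripper is mounted at the origin on a cart in front of the work surface, level with it; the furniture and walls round the work are solid. World frame = base frame: x ahead of the robot, y to its left, z up, the work surface at z = 0. Lengths are in m, angles in rad, forces in N, time in s.
With the tool pointing down it reaches from about 0.3 to 0.875 m from the base axis. Payload 4.2 kg.
Tool frame: the origin (TCP) lies at the very end of the fingers, on their centre line; the grasp point (between the pads) lies 19 mm behind it; z points along the fingers, y is the line along which they close (so a half turn about z gives the same grasp; the last joint's range is limited). The gripper opens to 85 mm and grips with 20 to 120 N. Pads are 22 mm wide; open, the fingers measure 114 mm over their backs; the gripper's body (76 mm by 85 mm) begins 54 mm behind the grasp point. The pads swing forward as they close: fully open they stand 13 mm farther back than shut.
Start: joints at [-1.298, 0.32, 1.565, -0, 1.257, -0.02], TCP at [0.166, -0.551, 0.231] pointing down, gripper open.
Joint ranges: [-3.11, 3.11], [-0.84, 2.01], [0.21, 2.61], [-1.34, 4.49], [0.05, 2.63], [-2.56, 2.56]. Speed limits (rad/s): [2.57, 2.57, 3.14, 3.14, 3.14, 3.14].

## Interface

Orientations are given as a unit quaternion [w, x, y, z].
In Python, from cell import * gives the robot as it stands. The module is installed in compiled form; this text tells all that it offers.
- The arm moves only by the tool move_arm, never from a script. Its arguments are lists of equal length, an entry for each row: "slide": the shift along the tool's x, y, z as a fraction of full scale, a list of three; "rot": the turn, a rotation vector about the tool's x, y, z as a fraction of full scale, a list of three; "gripper": the opening in per cent of the stroke, from 0 (shut) to 100 (fully open). A call has 1 to 12 rows; each row shifts and turns the commanded pose from where the row before left it, along the tool's axes as they then stand; what a row does not reach is not made up. Full scale, the value 1, is 5 cm for a shift and 0.08 rad for a turn. A row lasts 1/10 s, in which the tool goes at most 50 mm and 8.59 degrees, less where a joint would pass 70% of its speed; a pose out of reach is approached as far as the arm can. A call with a number of a shift or a turn outside -1 to 1 is refused whole. A call with a gripper value outside its range is refused whole. The fingers move at their own pace and stop on an object; "squeeze" is the grip in N (left out, the last holds). Time passes only in rows, so rows that do not move let the fingers close. It gives the time, the measured TCP pose, the force, the opening and the grip force at its end, in the units of the state.
- sense(): the state, without advancing time (a new reading comes with each control period).
- read_camera(name): name is "scene" or "top"; returns (picture, depth): 420x560x3 uint8, red, green, blue; 420x560 float32, m along the optical axis (not along the pixel's ray), 0 where there is no reading.
- get_calibration(name): a dict with "intrinsics" (3x3 intrinsics, pixels), "xyz" and "attitude" of the camera in the world. Camera axes: x right, y up, looking along -z (the intrinsics and any distortion apply to the point x, -y, -z); pixel columns grow to the right and rows downward; lengths in m; the calibration is good to about 2 mm. A picture is of the moment at which its call begins. get_calibration takes no time and is no camera call.
- job_done(): hands the job in; it is judged then, once.
The state is a dict: "t": time; "joints": joint angles; "joint_velocities": joint speeds; "joint_efforts": joint torques, N m; "eef_pos": TCP position; "eef_rot": TCP orientation; "force": force on the tool from outside, world axes, zero at the start; "wrist_torque": the same for the moment, N m; "opening": opening from 0.0 (shut) to 1.0 (fully open); "finger_force": force on a finger pad.
Only numpy, scipy, OpenCV 4.12 (cv2) and the standard library are available. Lean on these libraries where they do the work, as an engineer would, in place of code of your own. Each camera call takes 0.05 s, during which the arm holds its last target. There are 200 camera calls.

## Working session

There is one attempt and no reset: what is moved stays moved. The work goes in short steps, Python scripts to look and compute and a tool call to move; the robot and the scene stay as the last step left them, time stands still between calls to the robot, and variables do not carry over. Pictures are saved under pics/ and viewed, at most 10 in all, crops included, and the job is handed in when it is done.

Besides the shell and the picture viewer there is one more tool, called after "Request:" by a JSON object that holds its "name" and its "arguments". move_arm: Moves the arm, as the interface text tells. Its arguments: {"type":"object","properties":{"slide":{"type":"array","items":{"type":"array","items":{"type":"number"}}},"rot":{"type":"array","items":{"type":"array","items":{"type":"number"}}},"gripper":{"type":"array","items":{"type":"number"}},"squeeze":{"type":"number"}},"required":["slide","rot","gripper"]}

```bash
mkdir -p pics
cat > h.py <<'E'
from cell import *
import numpy as np, cv2
from scipy.spatial.transform import Rotation as R
def snap(n,f):
    p,d=read_camera(n); cv2.imwrite('pics/'+f+'.png',p[...,::-1]); np.save('pics/'+f+'.npy',d); return p,d
def cam(n):
    c=get_calibration(n); return np.array(c['intrinsics']),np.array(c['xyz']),c['attitude']
def rot(a):
    a=np.array(a,float)
    return R.from_quat(a[[1,2,3,0]]).as_matrix() if a.size==4 else a
def ray(n,u,v):
    K,o,a=cam(n); r=np.linalg.inv(K)@[u,v,1]; return o,rot(a)@(r*[1,-1,-1])
def onz(n,u,v,z):
    o,d=ray(n,u,v); return o+d*(z-o[2])/d[2]
def proj(n,P):
    K,o,a=cam(n); q=rot(a).T@(np.array(P)-o)*[1,-1,-1]; q=K@q; return q[:2]/q[2]
E
python3 - <<'E'
from h import *
for n in('scene','top'):
    snap(n,n+'0'); print(get_calibration(n))
print(sense())
E
```

```text
{'intrinsics': array([[404.08641412,   0.        , 284.12789595],
       [  0.        , 404.08641412, 207.33463544],
       [  0.        ,   0.        ,   1.        ]]), 'xyz': array([5.35789974e-04, 4.52394373e-01, 7.65009113e-01]), 'attitude': array([-0.48967983, -0.20073847,  0.32117653,  0.78534284])}
{'intrinsics': array([[414.42673256,   0.        , 283.27817848],
       [  0.        , 414.42673256, 210.69656261],
       [  0.        ,   0.        ,   1.        ]]), 'xyz': array([0.3506453 , 0.1807656 , 1.28431524]), 'attitude': array([-0.70088536, -0.06057209,  0.06730222,  0.70750346])}
{'t': 0.1, 'joints': array([-1.29797608e+00,  3.20231869e-01,  1.56557586e+00,  2.79633344e-05,
        1.25736596e+00, -1.99965883e-02]), 'joint_velocities': array([ 0.00190266, -0.00085118, -0.00219747,  0.000622  , -0.00032515,
        0.00055679]), 'joint_efforts': array([-3.11679834e-06, -4.16408336e+01, -2.34704411e+01, -7.44856720e-05,
        4.89787737e-03, -1.10280467e-05]), 'eef_pos': array([ 0.1658703 , -0.550113  ,  0.23055677]), 'eef_rot': array([-7.85883404e-04,  9.89301740e-01,  1.45881602e-01, -8.64734934e-05]), 'force': array([0.06435533, 1.02210685, 0.13978377]), 'wrist_torque': array([ 0.00372279,  0.09354306, -0.02144472]), 'finger_force': 0.0, 'opening': 1.0025423558003936}
```

View pics/scene0.png

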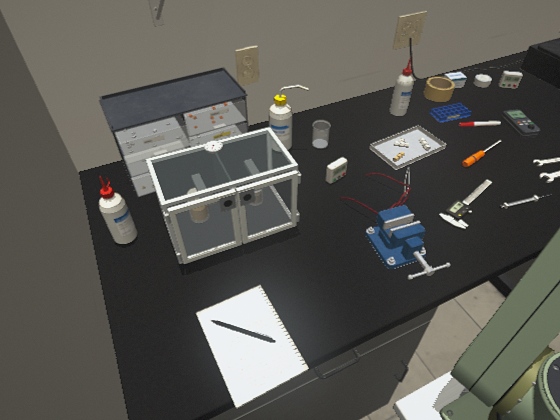

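View pics/top0.png

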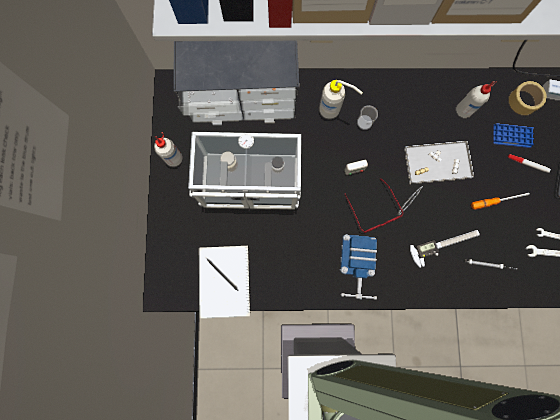

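The scene view shows the cabinet at about (225,195) with the push plates at (228,202) and (248,198). In the top view its roof spans (190..301, 132..208). A pale-capped jar stands at (228,159) on the left and a dark-capped one at (278,163) on the right. Next I'll look at enlarged crops.

Run:
```python
import cv2,numpy as np
a=cv2.imread('pics/top0.png')[122:222,180:313]; b=cv2.imread('pics/scene0.png')[125:270,140:305]
cv2.imwrite('pics/c1.png',cv2.resize(a,None,fx=6,fy=6,interpolation=cv2.INTER_CUBIC)[:600,:800])
cv2.imwrite('pics/c2.png',cv2.resize(b,None,fx=4,fy=4,interpolation=cv2.INTER_CUBIC))
```

```text
(no output)
```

View pics/c1.png

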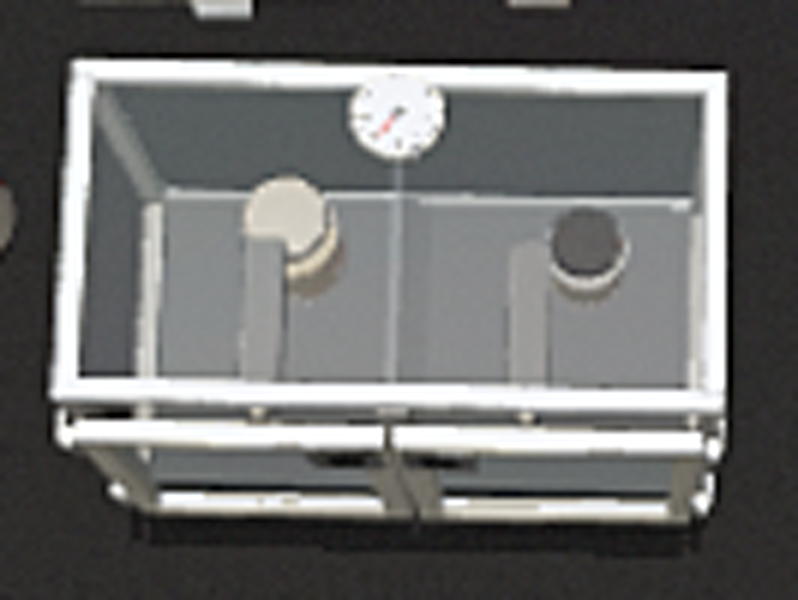

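View pics/c2.png

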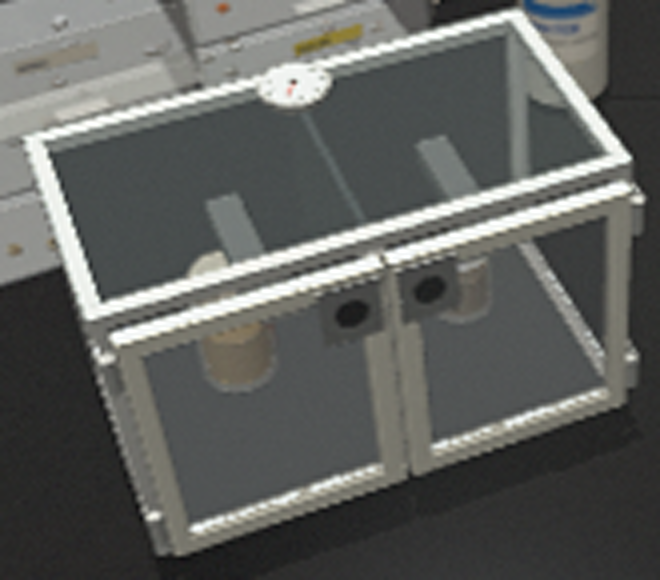

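White-capped jar is on the left (c1 at 285,220), black on the right (585,240), so it is the left door. Its dot is at c2 (352,313); the roof corners are clear in c1.

Run:
```python
from h import *
f=lambda x,y:(180+(x+.5)/6-.5,122+(y+.5)/6-.5)
g=lambda x,y:(140+(x+.5)/4-.5,125+(y+.5)/4-.5)
C={k:onz('top',*f(*p),.2) for k,p in dict(RL=(70,61),RR=(728,72),FR=(724,411),FL=(51,399)).items()}
for k,v in C.items(): print(k,v.round(4))
print('w',np.linalg.norm(C['RL']-C['RR']),np.linalg.norm(C['FL']-C['FR']),'d',np.linalg.norm(C['RL']-C['FL']),np.linalg.norm(C['RR']-C['FR']))
D={k:onz('scene',*g(*p),z) for k,p,z in (('RL',(25,142),.2),('RR',(520,10),.2),('FR',(634,165),.2),('FL',(92,318),.2),('Ldot',(352,313),.17),('Rdot',(431,290),.17))}
for k,v in D.items(): print(k,v.round(4))
m=sum(C.values())/4; yv=(C['FL']+C['RL']-C['FR']-C['RR'])[:2]; xv=(C['RL']+C['RR']-C['FL']-C['FR'])[:2]
print(m,np.degrees(np.arctan2(yv[1],yv[0]))-90,np.degrees(np.arctan2(xv[1],xv[0])))
m2=sum(D[k] for k in('RL','RR','FR','FL'))/4
yv=(D['FL']+D['RL']-D['FR']-D['RR'])[:2];d=D['Ldot']-D['Rdot']
print(m2,np.degrees(np.arctan2(yv[1],yv[0]))-90,np.degrees(np.arctan2(d[1],d[0]))-90,np.linalg.norm(d))
# depth: book, timer, anything high, scene dot
o,dr=ray('scene',*g(340,292))
dep=np.load('pics/scene0.npy'); u,v=map(round,g(335,300)); o,dr=ray('scene',u,v); print('plate depth pt',o+dr*dep[v,u])
for p in((200,248),(248,245),(250,315),(201,317)): print('book',onz('top',*p,.014).round(3))
```

```text
RL [0.7721 0.4203 0.2   ]
RR [0.7647 0.1186 0.2   ]
FR [0.605  0.1232 0.2   ]
FL [0.613 0.424 0.2  ]
w 0.3017719415488413 0.30088654408889115 d 0.15913886423848864 0.15973306082208463
RL [0.7663 0.419  0.2   ]
RR [0.7613 0.1196 0.2   ]
FR [0.6    0.1253 0.2   ]
FL [0.6134 0.4202 0.2   ]
Ldot [0.5898 0.2957 0.17  ]
Rdot [0.5876 0.252  0.17  ]
[0.68868271 0.27152791 0.2       ] -1.458439090641491 -1.5065821751742294
[0.68523167 0.27102658 0.2       ] -1.776541144016818 -2.857682709354634 0.04368140534574223
plate depth pt [0.5893147  0.30460288 0.18266638]
book [0.469 0.423 0.014]
book [0.477 0.277 0.014]
book [0.268 0.27  0.014]
book [0.264 0.415 0.014]
```

Cabinet centre is (0.687, 0.271), yaw about -1.5°, and both views and the given sizes agree. The left plate centre is about (0.590, 0.295, 0.170). I'll lift, yaw to square up with the cabinet, and traverse.

Request:
{"name": "move_arm", "arguments": {"slide": [[0,0,-0.5],[0,0,-0.5],[0,0,-0.5],[0,0,-0.5],[0.33,-0.9,0],[0.33,-0.9,0],[0.33,-0.9,0],[0.33,-0.9,0],[0.33,-0.9,0],[0.33,-0.9,0],[0.33,-0.9,0],[0.33,-0.9,0]], "rot": [[0,0,1],[0,0,1],[0,0,1],[0,0,1],[0,0,0],[0,0,0],[0,0,0],[0,0,0],[0,0,0],[0,0,0],[0,0,0],[0,0,0]], "gripper": [0,0,0,0,0,0,0,0,0,0,0,0]}}

```text
t: 1.3
eef_pos: [0.3077, -0.1924, 0.3311]
eef_rot: [-0.0, 1.0, -0.014, 0.0]
force: [2.1, 0.2, -0.3]
opening: 0.001
finger_force: 0.0
```

Request:
{"name": "move_arm", "arguments": {"slide": [[0.33,-0.9,0],[0.33,-0.9,0],[0.33,-0.9,0],[0.33,-0.9,0],[0.33,-0.9,0],[0.33,-0.9,0],[0.33,-0.9,0],[0.33,-0.9,0],[0,0,0],[0,0,0],[0,0,0]], "rot": [[0,0,0],[0,0,0],[0,0,0],[0,0,0],[0,0,0],[0,0,0],[0,0,0],[0,0,0],[0,0,0],[0,0,0],[0,0,0]], "gripper": [0,0,0,0,0,0,0,0,0,0,0]}}

```text
t: 2.4
eef_pos: [0.449, 0.1611, 0.3311]
eef_rot: [0.0, 1.0, -0.014, -0.0]
force: [0.3, -0.0, 0.1]
opening: 0.006
finger_force: 0.0
```

Request:
{"name": "move_arm", "arguments": {"slide": [[0,-0.54,0],[0,-0.54,0],[0,-0.54,0],[0,-0.54,0],[0,-0.54,0],[0,0,0],[0,0,0]], "rot": [[0,1,0],[0,1,0],[0,1,0],[0,1,0],[0,1,0],[0,0,0],[0,0,0]], "gripper": [0,0,0,0,0,0,0]}}

```text
t: 3.1
eef_pos: [0.4527, 0.2958, 0.3315]
eef_rot: [0.003, 0.98, -0.013, 0.198]
force: [1.1, 0.9, 0.8]
opening: -0.006
finger_force: 0.0
```

Request:
{"name": "move_arm", "arguments": {"slide": [[0.16,-0.01,0.78],[0.16,-0.01,0.78],[0.16,-0.01,0.78],[0.16,-0.01,0.78],[0.16,-0.01,0.78],[0,0,0],[0,0,0]], "rot": [[0,0,0],[0,0,0],[0,0,0],[0,0,0],[0,0,0],[0,0,0],[0,0,0]], "gripper": [0,0,0,0,0,0,0]}}

```text
t: 3.8
eef_pos: [0.5667, 0.2944, 0.1671]
eef_rot: [0.004, 0.98, -0.015, 0.198]
force: [0.4, 0.4, 1.4]
opening: 0.001
finger_force: 0.0
```

Run:
```python
from h import *
p,_=snap('scene','s1'); s=sense(); print(s['eef_pos'],s['force'],proj('scene',s['eef_pos']))
c=p[125:270,140:340,::-1]; cv2.imwrite('pics/c3.png',cv2.resize(c,None,fx=4,fy=4,interpolation=cv2.INTER_CUBIC))
```

```text
[0.56672151 0.29518719 0.16855111] [-0.21465817 -0.18916882  0.0428766 ] [231.86308002 210.40407508]
```

View pics/c3.png

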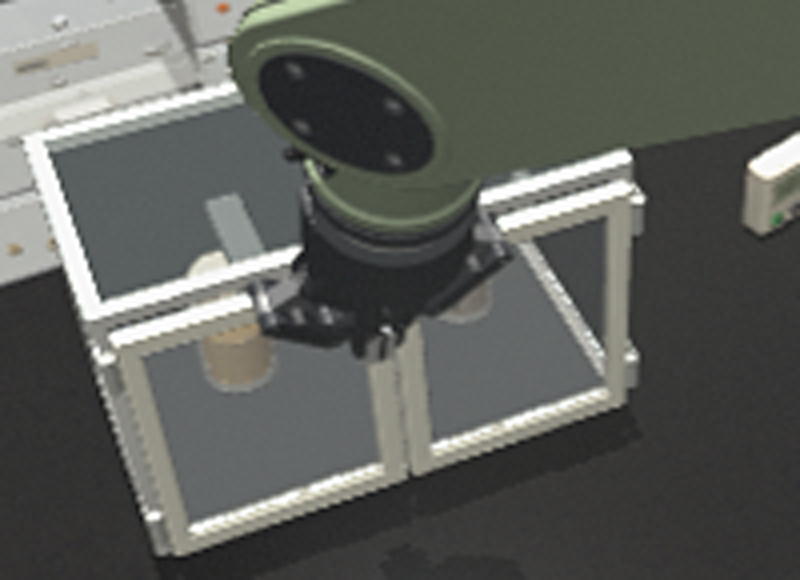

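The closed fingertip (c3 at 375,355) stands in front of the left plate, clear of the door, and nothing has moved. Advancing gently.

Request:
{"name": "move_arm", "arguments": {"slide": [[0.055,0,0.023],[0.055,0,0.023],[0.055,0,0.023],[0.037,0,0.016],[0,0,0],[0,0,0]], "rot": [[0,0,0],[0,0,0],[0,0,0],[0,0,0],[0,0,0],[0,0,0]], "gripper": [0,0,0,0,0,0]}}

```text
t: 4.45
eef_pos: [0.5768, 0.2962, 0.1672]
eef_rot: [0.003, 0.98, -0.013, 0.199]
force: [-1.0, -1.1, 0.0]
opening: -0.0
finger_force: 0.0
```

Request:
{"name": "move_arm", "arguments": {"slide": [[0.018,0,0.008],[0.018,0,0.008],[0.018,0,0.008],[0,0,0],[0,0,0]], "rot": [[0,0,0],[0,0,0],[0,0,0],[0,0,0],[0,0,0]], "gripper": [0,0,0,0,0]}}

```text
t: 4.95
eef_pos: [0.5799, 0.296, 0.1672]
eef_rot: [0.003, 0.98, -0.013, 0.199]
force: [-0.7, -0.7, -0.1]
opening: -0.004
finger_force: 0.0
```

Request:
{"name": "move_arm", "arguments": {"slide": [[0.018,0,0.008],[0.018,0,0.008],[0.018,0,0.008],[0,0,0],[0,0,0]], "rot": [[0,0,0],[0,0,0],[0,0,0],[0,0,0],[0,0,0]], "gripper": [0,0,0,0,0]}}

```text
t: 5.45
eef_pos: [0.5827, 0.2959, 0.1671]
eef_rot: [0.003, 0.98, -0.013, 0.199]
force: [-0.4, 0.1, 0.8]
opening: 0.001
finger_force: 0.5
```

```bash
python3 -c "
from h import *
s=sense();print(s['eef_pos'],s['force'])"
```

```text
[0.58269038 0.29591692 0.16712122] [-0.39127517  0.10369986  0.76420849]
```

Request:
{"name": "move_arm", "arguments": {"slide": [[0.018,0,0.008],[0.018,0,0.008],[0,0,0],[0,0,0]], "rot": [[0,0,0],[0,0,0],[0,0,0],[0,0,0]], "gripper": [0,0,0,0]}}

```text
t: 5.85
eef_pos: [0.5846, 0.2958, 0.1671]
eef_rot: [0.003, 0.98, -0.013, 0.199]
force: [-1.5, -0.2, 1.1]
opening: 0.002
finger_force: 1.3
```

Request:
{"name": "move_arm", "arguments": {"slide": [[0.018,0,0.008],[0.018,0,0.008],[0,0,0],[0,0,0]], "rot": [[0,0,0],[0,0,0],[0,0,0],[0,0,0]], "gripper": [0,0,0,0]}}

```text
t: 6.25
eef_pos: [0.5868, 0.2957, 0.1671]
eef_rot: [0.003, 0.98, -0.013, 0.199]
force: [-1.7, 0.0, 1.2]
opening: 0.003
finger_force: 1.1
```

Request:
{"name": "move_arm", "arguments": {"slide": [[0.018,0,0.008],[0,0,0],[0,0,0]], "rot": [[0,0,0],[0,0,0],[0,0,0]], "gripper": [0,0,0]}}

```text
t: 6.55
eef_pos: [0.5878, 0.2957, 0.1671]
eef_rot: [0.003, 0.98, -0.013, 0.199]
force: [-1.8, -0.5, 1.2]
opening: 0.002
finger_force: 1.1
```

Request:
{"name": "move_arm", "arguments": {"slide": [[0.018,0,0.008],[0,0,0],[0,0,0]], "rot": [[0,0,0],[0,0,0],[0,0,0]], "gripper": [0,0,0]}}

```text
t: 6.85
eef_pos: [0.5888, 0.2957, 0.167]
eef_rot: [0.003, 0.98, -0.013, 0.199]
force: [-2.5, -1.0, 0.9]
opening: 0.002
finger_force: 1.2
```

Request:
{"name": "move_arm", "arguments": {"slide": [[0.018,0,0.008],[0,0,0],[0,0,0]], "rot": [[0,0,0],[0,0,0],[0,0,0]], "gripper": [0,0,0]}}

```text
t: 7.15
eef_pos: [0.5891, 0.2957, 0.167]
eef_rot: [0.003, 0.98, -0.013, 0.198]
force: [-5.2, -0.5, 3.1]
opening: -0.0
finger_force: 2.7
```

The stop is reached at 5 N. Now I'll take the hand well away.

Request:
{"name": "move_arm", "arguments": {"slide": [[-0.83,0,-0.35],[-0.83,0,-0.35],[-0.83,0,-0.35],[0.28,0,-0.66],[0.28,0,-0.66],[0.28,0,-0.66],[0,0,0]], "rot": [[0,0,0],[0,0,0],[0,0,0],[0,-1,0],[0,-1,0],[0,-1,0],[0,-1,0]], "gripper": [0,0,0,0,0,0,0]}}

```text
t: 7.85
eef_pos: [0.471, 0.2975, 0.2831]
eef_rot: [-0.005, 0.999, -0.01, 0.04]
force: [-0.1, -0.9, 0.3]
opening: -0.001
finger_force: 0.0
```

Request:
{"name": "move_arm", "arguments": {"slide": [[0,0,0],[0,0,0],[0,0,0]], "rot": [[0,-1,0],[0,0,0],[0,0,0]], "gripper": [0,0,0]}}

```text
t: 8.15
eef_pos: [0.4681, 0.2955, 0.2759]
eef_rot: [-0.002, 1.0, -0.01, -0.004]
force: [0.4, -0.4, -0.0]
opening: -0.005
finger_force: 0.0
```

Run:
```python
from h import *
p,_=snap('scene','s2'); q,_=snap('top','t2'); s=sense(); print(s['eef_pos'],s['eef_rot'])
f=lambda c:cv2.resize(np.ascontiguousarray(c[...,::-1]),None,fx=3,fy=3,interpolation=cv2.INTER_CUBIC)
a=f(p[120:320,140:270]); b=f(q[120:320,180:310])
cv2.imwrite('pics/c4.png',np.hstack([a,b])); print(a.shape)
```

```text
[0.4670929  0.29564976 0.27624189] [-0.00158223  0.99994214 -0.00986745 -0.00398193]
(600, 390, 3)
```

View pics/c4.png

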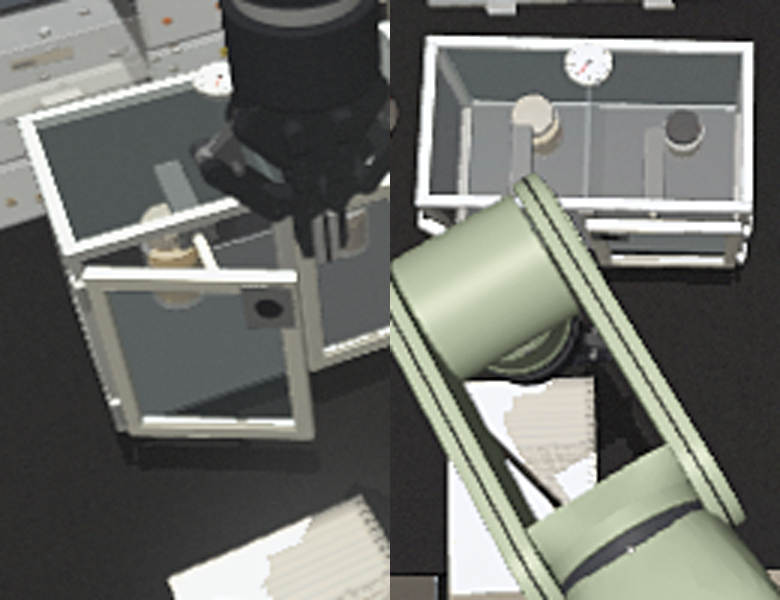

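The door has sprung ajar by itself: in the left panel its free edge is near (297,275), and the other door is still shut. Next I'll compute the arc.

Run:
```python
from h import *
e=onz('scene',140+297/3,120+274/3,.196); print('edge corner',e)
yaw=-.026; c=np.array([np.cos(yaw),np.sin(yaw)]); n=np.array([-np.sin(yaw),np.cos(yaw)])
H=np.array([.687,.271])-.093*c+.1455*n; print('hinge',H); r=(e[:2]-H); print(np.linalg.norm(r),np.arctan2(-r@c,-r@n))
for th in(.45,.7,.95,1.2,1.45,1.7,1.75):
    d=-np.sin(th)*c-np.cos(th)*n; m=np.cos(th)*c-np.sin(th)*n
    P=H+.128*d; print(th,'edge',(H+.144*d).round(3),'in contact',(P+.019*m).round(4))
d=-np.sin(.45)*c-np.cos(.45)*n; m=np.cos(.45)*c-np.sin(.45)*n
print('insert',(H+.128*d+.026*m).round(4))
```

```text
edge corner [0.53214312 0.29079515 0.196     ]
hinge [0.59781401 0.41886855]
0.1439286698767598 0.44780322467088673
0.45 edge [0.532 0.291] in contact [0.556  0.2964]
0.7 edge [0.502 0.311] in contact [0.527  0.3105]
0.95 edge [0.479 0.338] in contact [0.5024 0.3314]
1.2 edge [0.462 0.37 ] in contact [0.4838 0.3577]
1.45 edge [0.454 0.405] in contact [0.4722 0.3878]
1.7 edge [0.456 0.441] in contact [0.4684 0.4199]
1.75 edge [0.457 0.448] in contact [0.4686 0.4263]
insert [0.5623 0.2932]
```

Request:
{"name": "move_arm", "arguments": {"slide": [[0.97,0,0],[0.97,0,0],[0,0,0],[0,0,0],[0,0,0.5],[0,0,0],[0,0,0]], "rot": [[0,0.1,0],[0,0,0],[0,0,0],[0,0,0],[0,0,0],[0,0,0],[0,0,0]], "gripper": [0,0,0,0,0,0,0]}}

```text
t: 8.95
eef_pos: [0.5633, 0.294, 0.2516]
eef_rot: [-0.002, 1.0, -0.01, -0.001]
force: [0.2, 1.4, -0.2]
opening: -0.006
finger_force: 0.0
```

Request:
{"name": "move_arm", "arguments": {"slide": [[0,0,0.55],[0,0,0.55],[0,0,0.55],[0,0,0],[0,0,0]], "rot": [[0,0,0],[0,0,0],[0,0,0],[0,0,0],[0,0,0]], "gripper": [0,0,0,0,0]}}

```text
t: 9.45
eef_pos: [0.5648, 0.2945, 0.1701]
eef_rot: [-0.002, 1.0, -0.01, 0.0]
force: [0.1, -0.8, -0.3]
opening: -0.002
finger_force: 0.0
```

Run:
```python
from h import *
p,_=snap('scene','s3'); s=sense(); print(s['eef_pos'],s['force'])
cv2.imwrite('pics/c5.png',cv2.resize(p[120:280,140:320,::-1],None,fx=3.7,fy=3.7,interpolation=cv2.INTER_CUBIC))
```

```text
[0.56536133 0.29477327 0.17093668] [0.11861467 0.35524585 0.6444105 ]
```

View pics/c5.png

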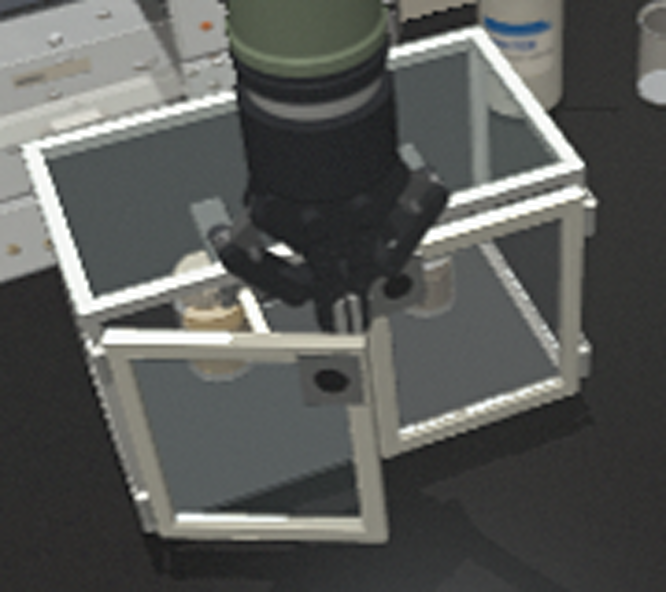

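The fingertip is in the gap behind the free edge (c5 at 345,325), and nothing is in contact. I'll start the sweep.

Request:
{"name": "move_arm", "arguments": {"slide": [[-0.18,-0.02,-0.08],[-0.29,-0.14,0],[-0.29,-0.14,0],[-0.25,-0.2,0],[-0.25,-0.2,0],[0,0,0]], "rot": [[0,0,0],[0,0,0],[0,0,0],[0,0,0],[0,0,0],[0,0,0]], "gripper": [0,0,0,0,0,0]}}

```text
t: 10.1
eef_pos: [0.5001, 0.332, 0.1729]
eef_rot: [-0.002, 1.0, -0.009, -0.001]
force: [1.5, 0.1, -0.2]
opening: 0.002
finger_force: 0.0
```

Request:
{"name": "move_arm", "arguments": {"slide": [[-0.19,-0.26,0],[-0.19,-0.26,0],[-0.12,-0.3,0],[-0.12,-0.3,0],[0,0,0],[0,0,0]], "rot": [[0,0,0],[0,0,0],[0,0,0],[0,0,0],[0,0,0],[0,0,0]], "gripper": [0,0,0,0,0,0]}}

```text
t: 10.7
eef_pos: [0.4722, 0.3874, 0.1727]
eef_rot: [-0.001, 1.0, -0.01, -0.0]
force: [0.4, -0.2, -0.1]
opening: 0.0
finger_force: 0.0
```

Request:
{"name": "move_arm", "arguments": {"slide": [[-0.05,-0.29,0],[-0.03,-0.29,0],[0,-0.28,0],[0,0,0],[0,0,0],[0,0.35,0],[0,0.35,0],[0,0,-0.8],[0,0,-0.8],[0,0,-0.8],[0,0.8,0],[0,0.8,0]], "rot": [[0,0,0],[0,0,0],[0,0,0],[0,0,0],[0,0,0],[0,0,0],[0,0,0],[0,0,0],[0,0,0],[0,0,0],[0,0,0],[0,0,0]], "gripper": [0,0,0,0,0,0,0,0,0,0,0,0]}}

```text
t: 11.9
eef_pos: [0.4673, 0.3135, 0.2942]
eef_rot: [-0.002, 1.0, -0.01, 0.001]
force: [0.8, -1.3, -0.7]
opening: -0.001
finger_force: 0.0
```

Request:
{"name": "move_arm", "arguments": {"slide": [[0,0.9,0],[0,0.9,0],[0,0.9,0],[0,0.9,0],[0,0,0],[0,0,0],[0,0,0]], "rot": [[0,0,0],[0,0,0],[0,0,0],[0,0,0],[0,0,0],[0,0,0],[0,0,0]], "gripper": [0,0,0,0,0,0,0]}}

```text
t: 12.6
eef_pos: [0.4633, 0.135, 0.2922]
eef_rot: [-0.002, 1.0, -0.01, -0.0]
force: [-0.8, -0.6, 0.3]
opening: -0.003
finger_force: 0.0
```

Run:
```python
from h import *
p,_=snap('scene','s4'); q,_=snap('top','t4'); s=sense(); print(s['t'],s['eef_pos'],s['force'])
f=lambda c:cv2.resize(np.ascontiguousarray(c[...,::-1]),None,fx=2,fy=2,interpolation=cv2.INTER_CUBIC)
cv2.imwrite('pics/c6.png',np.hstack([f(p[120:410,100:350]),f(q[110:400,175:325])]))
```

```text
12.7 [0.4633103  0.13555954 0.29200953] [-0.41519361  0.49730694  0.34154069]
```

View pics/c6.png

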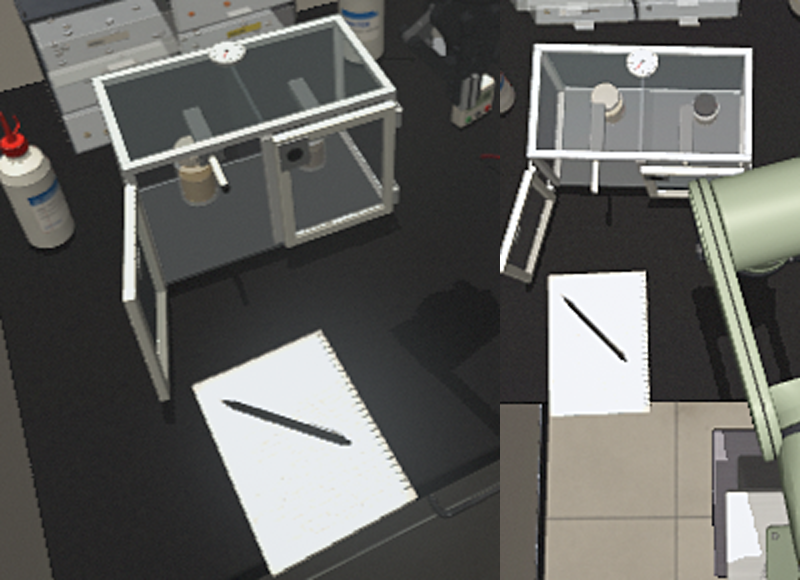

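The left door stands wide open: its free edge is near (505,270) in the right panel. The right door is shut, and the book and pen are where they were. A quick check of the angle before handing in.

Run:
```python
from h import *
H=np.array([.5978,.4189]); yaw=-.026; c=np.array([np.cos(yaw),np.sin(yaw)]); n=np.array([-c[1],c[0]])
q=cv2.imread('pics/t4.png')
for nm,u,v in(('top',176.5,244),('scene',100+129/2,120+298/2)):
    e=onz(nm,u,v,.196); r=e[:2]-H; print(e.round(3),np.linalg.norm(r).round(3),np.arctan2(-r@c,-r@n).round(3))
a=cv2.imread('pics/t4.png').astype(int)-cv2.imread('pics/top0.png'); print('book+pen diff px',(abs(a[245:315,197:252]).max(2)>60).sum())
a=cv2.imread('pics/t2.png').astype(int)-cv2.imread('pics/top0.png')
a=cv2.imread('pics/s4.png').astype(int)-cv2.imread('pics/scene0.png'); print('timer diff',(abs(a[155:185,322:350]).max(2)>60).sum())
```

```text
[0.463 0.451 0.196] 0.138 1.776
[0.46  0.457 0.196] 0.143 1.812
book+pen diff px 0
timer diff 115
```

The door is at about 1.8 rad and the book and pen are unmoved. The timer pixels changed because the raised gripper is in front of the timer in that view; the hand stayed well above it.

```bash
python3 -c "
from cell import *
print(job_done())"
```

```text
the job is handed in; nothing more can be done
None
```

The left door, in front of the white-capped jar, was pressed until its catch let go, sprang ajar by itself, and was pushed open to about 1.8 rad; the right door stayed shut, the book and pen did not move, the jars looked undisturbed, the timer was partly hidden in the last view but the hand stayed well above it, and the job was handed in at about 13 s.

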